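# Tip the filter cassette over and hook it into its bay

### The job

Lift the filter cassette out of its drip tray and stand it upright on the bench, close and square against the middle of the black pad's near edge with its grip rib facing away from the pad; let go, then, rather than turning it in the air, push it over that edge so that it comes to lie on the pad, rib up. Then take it by the rib, hook its lip under the steel ledge of the white filter bay at a tilt, and swing it down until it lies flat and fully home in the bay. Do not disturb the other things on the bench.

Things in the scene. Friction and masses are not known exactly. Their poses are not given: they have to be found in the camera images.
- cassette: Filter cassette: grey plastic box 50 (x) x 60 (y) x 140 mm (z), dark slots on its y sides, about 0.35 kg, upright in the tray at the start. Origin: centre of its foot, z up its length. Black grip rib on its -x face: stands out 32 mm, 44 mm along y, 12 mm thick, centred 70 mm from the foot. Flat lip on the head end: 15 mm long, 40 wide, 8 thick, at x = 13 to 21 mm. Lying on its +x face, rib points up.
- cassette_grip (a point): Point in the middle of the grip rib, 23 mm out from the -x face (9 mm below the rib's outer edge) and 70 mm above the foot: at (-48, 0, 70) mm in the cassette's frame. Axes as the cassette's.
- cassette_lip (a point): Middle of the outer end of the cassette's lip: at (17, 0, 155) mm in the cassette's frame. Axes as the cassette's.
- tray: Fixed low square steel drip tray, 112 x 112 mm, walls 4 mm thick and 20 mm high, floor 4 mm thick; the cassette stands in it. Origin: centre of its underside. It may be on the robot's left or right.
- pad: Fixed flat black rubber pad on the bench, 160 (its x) x 110 (its y) x 12 mm thick. Origin: centre of its underside. Its -x edge, facing the robot, is the low step that stops the cassette's foot.
- pad_edge (a point): Middle of the upper edge of the pad's near (-x) side, 12 mm above the bench. Axes as the pad's: x points from this edge over the pad, y along the edge, z up.
- bay: Fixed filter bay: low white housing 185 (x) x 92 mm (y), floor 15 mm above the bench, inside 161 x 68 mm. Near (-x) and side walls rise 12 mm above the floor, the far wall 25 mm. From the far wall a steel ledge reaches 11 mm back over the bay, underside 17, top 25 mm above the floor: the opening is only 150 mm long. Origin: centre of underside. Across the pad from the tray.
- bay_floor (a point): Centre of the bay's floor; inside walls at x = -80.5 and +80.5 mm and y = -34 and +34 mm from here. x points to the ledge, z up.
- cast_a: Bystander: plaster dental model, 50 x 62 x 36 mm. Origin: centre of its underside.
- cast_b: Bystander: plaster dental model, 50 x 62 x 30 mm. Origin: centre of its underside.
- articulator: Bystander: metal dental articulator, 90 x 80 x 119 mm. Origin: centre of its underside.
- mixing_bowl: Bystander: dark rubber mixing bowl, 116 mm across, 60 mm high. Origin: centre of its underside.
- jar: Bystander: white jar, 64 mm across, 85 mm high. Origin: centre of its underside.
- bottle: Bystander: white bottle, 56 mm across, 150 mm high. Origin: centre of its underside.
- spatula: Bystander: spatula 190 mm long lying on the bench. Origin: under its middle.
Things that resemble listed ones, but are neither listed nor needed, are in the scene too. Several things look just like the bay: the one meant starts farthest to the robot's right.

How it is judged:
By the outcome, as a careful person would: the job done as asked, in the order asked, and still so for the second after the job is handed in, with the robot touching nothing.
It also fails if it takes over 64 s, if anything falls off the work surface, if the arm or the gripper's body presses on something with over 40 N, if the wrist force passes 120 N, or if a joint passes its speed limit or range.

### The arm

A 6-joint arm with a two-finger parallel gripper is mounted at the origin on the work surface. World frame = base frame: x ahead of the robot, y to its left, z up, the work surface at z = 0. Lengths are in m, angles in rad, forces in N, time in s.
With the tool pointing down it reaches from about 0.325 to 0.75 m from the base axis. Payload 7.6 kg.
Tool frame: the origin (TCP) lies at the very end of the fingers, on their centre line; the grasp point (between the pads) lies 19 mm behind it; z points along the fingers, y is the line along which they close (so a half turn about z gives the same grasp; the last joint's range is limited). The gripper opens to 85 mm and grips with 20 to 120 N. Pads are 22 mm wide; open, the fingers measure 114 mm over their backs; the gripper's body (76 mm by 85 mm) begins 54 mm behind the grasp point. The pads swing forward as they close: fully open they stand 13 mm farther back than shut.
Start: joints at [1.079, 0.052, 1.401, -0, 1.689, -0.07], TCP at [0.215, 0.479, 0.231] pointing down, gripper open.
Joint ranges: [-2.9, 2.9], [-0.91, 2.17], [0.12, 2.37], [-1.06, 4.2], [0.26, 2.73], [-2.93, 2.93]. Speed limits (rad/s): [2.57, 2.57, 3.01, 3.14, 3.14, 3.14].

### API

Orientations are given as a unit quaternion [x, y, z, w].
In Python, from workcell import arm gives the robot as it stands.
- The arm moves only by the shell command python3 -m inch 'ROWS' [FORCE]. ROWS is JSON, a list of rows, each an object with "offset": the shift along the tool's x, y, z in units of 25 mm (1.0 is 25 mm), a list of three; "twist": the turn about the tool's z in units of 6 degrees (1.0 is 6 degrees); "hand": the gripper command: -1 is fully open, 1 is shut, values between are in proportion. A call has 1 to 10 rows; each row is the pose to reach, as a shift and turn from the pose commanded when the call began, along the tool's axes at that moment; what a row does not reach only later rows make up. A row lasts 1/10 s, in which the tool goes at most 50 mm and 8.59 degrees, less where a joint would pass 70% of its speed; a pose out of reach is approached as far as the arm can. A call with a gripper value outside its range is refused whole. The fingers move at their own pace and stop on an object; FORCE is the grip in N (left out, the last holds). Time passes only in rows, so rows that repeat a pose let the fingers close. It gives the time, the measured TCP pose, the force, the opening and the grip force at its end, in the units of the state.
- arm.get_state(): the state, without advancing time (a new reading comes with each control period).
- arm.capture(name): name is "scene" or "top" or "wrist"; returns a dict with "img" (480x640x3 uint8, red, green, blue), "depth" (480x640 float32, m along the optical axis (not along the pixel's ray), 0 where there is no reading), "camera_matrix" (3x3 intrinsics, pixels), "world_from_camera" (4x4, takes a point from camera to world coordinates); the wrist camera has in their place "mount" (4x4, takes a point from camera to tool coordinates, whose origin is the TCP and whose axes are the flange's). Camera axes: x right, y down, z forward; pixel columns grow to the right and rows downward; lengths in m; the calibration is good to about 2 mm. A picture is of the moment at which its call begins: read the wrist's pose just before it.
- arm.sign_off(): hands the job in; it is judged then, once.
The state is a dict: "time_s": time; "qpos": joint angles; "qd": joint speeds; "tau": joint torques, N m; "ee_pos": TCP position; "orientation": TCP orientation; "force": force on the tool from outside, world axes, zero at the start; "wrist_torque": the same for the moment, N m; "width": finger opening in m; "grasp_force": force on a finger pad.
Only numpy, scipy, OpenCV 4.12 (cv2) and the standard library are available. Lean on these libraries where they do the work, as an engineer would, in place of code of your own. Each camera call takes 0.05 s, during which the arm holds its last target. There are 200 camera calls.

## Working session

There is one attempt and no reset: what is moved stays moved. The work goes in short steps, Python scripts to look and compute and a shell command to move; the robot and the scene stay as the last step left them, time stands still between calls to the robot, and variables do not carry over. Pictures are saved under pics/ and viewed, at most 10 in all, crops included, and the job is handed in when it is done.

```bash
ls; mkdir -p pics; python3 - <<'E'
from workcell import arm
import cv2,numpy as np
for n in ("top","scene"):
    c=arm.capture(n); cv2.imwrite(f"pics/{n}0.png",c["img"][:,:,::-1]); np.savez(f"pics/{n}0.npz",**c)
    print(n,c["camera_matrix"],c["world_from_camera"])
s=arm.get_state();print(s)
E
```

```text
pics
top [[434.66663234   0.         322.45159845]
 [  0.         434.66663234 238.46823096]
 [  0.           0.           1.        ]] [[ 0.02054265 -0.99714166  0.07270833  0.48005108]
 [-0.99974428 -0.0197997   0.01092436  0.00931134]
 [-0.00945353 -0.07291416 -0.99729342  1.08334201]
 [ 0.          0.          0.          1.        ]]
scene [[461.71314835   0.         325.54664599]
 [  0.         461.71314835 244.99407287]
 [  0.           0.           1.        ]] [[ 0.61329798  0.6761297  -0.40830653  1.03022307]
 [ 0.78974347 -0.51636965  0.33116105 -0.37368164]
 [ 0.01307072 -0.52555782 -0.85065747  1.12846261]
 [ 0.          0.          0.          1.        ]]
{'time_s': 0.1, 'qpos': array([ 1.07866675e+00,  5.27645754e-02,  1.40160278e+00,  8.19447842e-06,
        1.68860060e+00, -7.02853715e-02]), 'qd': array([-0.00105647,  0.00015939, -0.00190383, -0.00104314, -0.0001163 ,
       -0.00118855]), 'tau': array([ 1.29029195e-03, -3.82585216e+01, -3.60982060e+01, -7.44099771e-05,
        4.82583666e-03, -3.52048255e-05]), 'ee_pos': array([0.21480379, 0.47875806, 0.23057177]), 'orientation': array([ 2.09361140e-01,  9.77838146e-01, -6.59512137e-04, -1.94743600e-04]), 'force': array([-0.04310241,  0.63124316,  0.0599196 ]), 'wrist_torque': array([ 0.03960057, -0.0162802 ,  0.00432152]), 'grasp_force': 0.0, 'width': 0.0850946447114729}
```

View pics/top0.png

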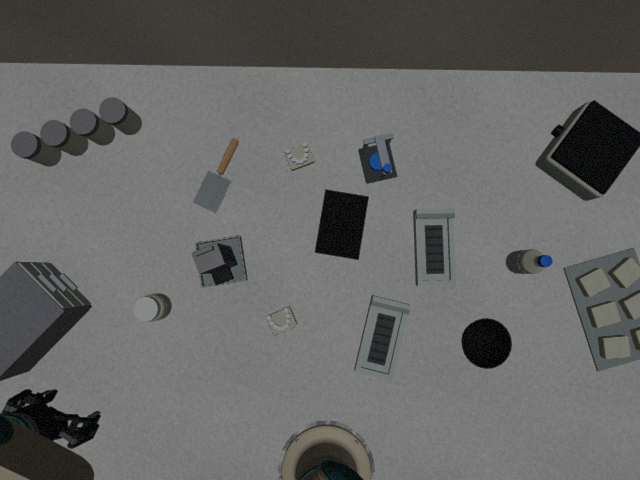

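View pics/scene0.png

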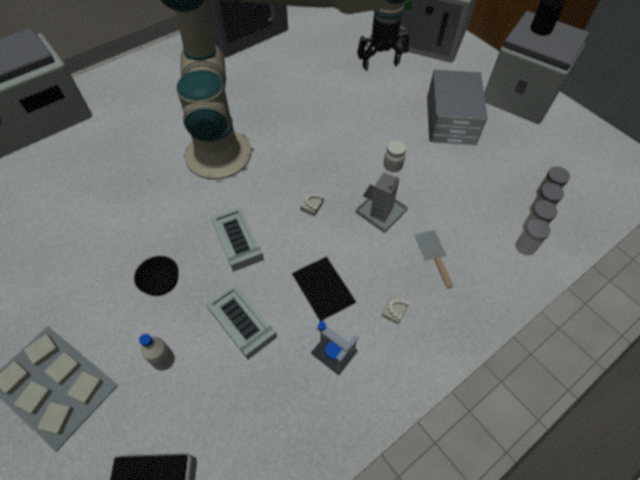

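The top view shows the tray and cassette at (219,262), the pad at (342,225), the right-hand bay at (434,247) with its ledge at the top of the image (far side), and a decoy bay at (381,335). I'll enlarge the middle and get a point cloud.

```bash
cat > h.py <<'E'
import numpy as np,cv2
from scipy.spatial.transform import Rotation as R
def cloud(c,T=None):
    T=c["world_from_camera"] if T is None else T
    K=c["camera_matrix"];d=c["depth"]
    v,u=np.mgrid[0:480,0:640]
    P=np.stack([(u-K[0,2])/K[0,0]*d,(v-K[1,2])/K[1,1]*d,d],-1)
    W=P@T[:3,:3].T+T[:3,3]; W[d==0]=np.nan
    return W
def pix(c,u,v,z,T=None):
    T=c["world_from_camera"] if T is None else T
    K=c["camera_matrix"];r=T[:3,:3]@np.array([(u-K[0,2])/K[0,0],(v-K[1,2])/K[1,1],1])
    return T[:3,3]+r*(z-T[2,3])/r[2]
def rect(P):
    r=cv2.minAreaRect((P[:,:2]*1000).astype(np.float32)); return np.round(r[0],1),np.round(r[1],1),round(r[2],1)
E
python3 - <<'E'
from h import *
c=dict(np.load("pics/top0.npz")); W=cloud(c)
im=c["img"][175:300,185:465,::-1]
cv2.imwrite("pics/crop0.png",cv2.resize(im,(784,350),interpolation=cv2.INTER_CUBIC))
def sel(x0,x1,y0,y1,z0,z1):
    m=(W[...,0]>x0)&(W[...,0]<x1)&(W[...,1]>y0)&(W[...,1]<y1)&(W[...,2]>z0)&(W[...,2]<z1); return W[m]
b=sel(.4,.5,0,.1,-1,1);print("bench z",np.median(b[:,2]),b[:,2].std())
for n,a in dict(castop=(.4,.6,.15,.35,.13,.17),rib=(.4,.6,.15,.35,.06,.1),tray=(.4,.6,.15,.35,.012,.03),bayall=(.4,.68,-.35,-.18,.018,.06),bayledge=(.4,.68,-.35,-.18,.034,.06),pad=(.48,.69,-.14,.06,.007,.02)).items():
    P=sel(*a);print(n,len(P),np.median(P[:,2]),rect(P))
print(pix(c,209,259,.144),pix(c,342,225,.012),pix(c,434,247,.015))
E
```

```text
bench z 0.0001218143285142137 0.0020827490624933816
castop 674 0.1443759748014251 (array([501.3, 266.7]), array([50.4, 59.9]), 22.7)
rib 377 0.08000324916671553 (array([486.9, 259.4]), array([81.8, 58.4]), 22.1)
tray 317 0.019667395569926027 (array([497.6, 271. ]), array([112.2, 113.5]), 10.3)
bayall 1510 0.027538080874482174 (array([ 517.8, -249.4]), array([114.9, 244.3]), 84.4)
bayledge 383 0.04014251011919545 (array([ 518.8, -238.5]), array([ 92.8, 244.3]), 84.4)
pad 2835 0.012288752000840564 (array([584.7, -23.7]), array([109.9, 182.7]), 81.7)
[0.49910184 0.2642489  0.144     ] [ 0.59254803 -0.02666049  0.012     ] [ 0.54237907 -0.25322907  0.015     ]
```

View pics/crop0.png

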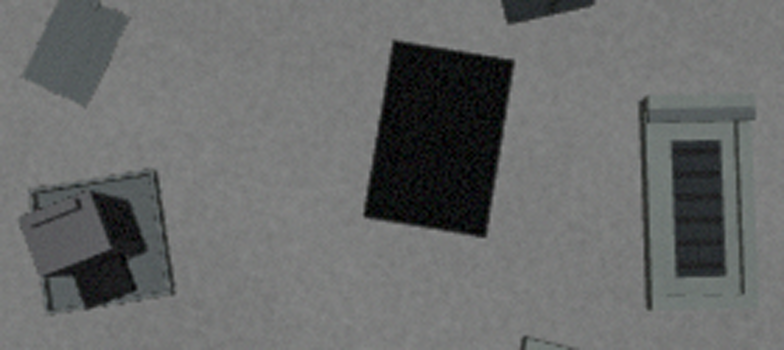

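The crop shows the cassette head at crop (65,235), its rib pointing down-right at (105,280). The pad corners are (394,41), (514,60), (487,237) and (365,216). The bay's ledge bar is at (650–755,112). Next I refine the pad and bay poses and write a helper that gives moves in units.

```bash
cat >> h.py <<'E'
def rel(x,y,z,head):
    "units from present pose to world TCP x,y,z with tool y axis at heading (deg, mod 180)"
    from workcell import arm
    s=arm.get_state();M=R.from_quat(s["orientation"]).as_matrix()
    o=M.T@(np.array([x,y,z])-s["ee_pos"])/.025
    h=np.degrees(np.arctan2(M[1,1],M[0,1]));dh=(head-h+90)%180-90
    print("t",round(s["time_s"],2),"tcp",np.round(s["ee_pos"],4),"head",round(h,1),"tilt",np.round(M[:,2],3),"w",round(s["width"],4),"F",np.round(s["force"],1),"q6",round(s["qpos"][5],2),"\n offset",np.round(o,2),"twist",round(-dh/6,2))
E
python3 - <<'E'
from h import *
c=dict(np.load("pics/top0.npz")); W=cloud(c)
P=[pix(c,185+u/2.8-.3,175+v/2.8-.3,.012)[:2] for u,v in((394,41),(514,60),(487,237),(365,216))]
P=np.array(P);print("pad corners",np.round(P,4),"c",P.mean(0))
g=c["img"].max(-1);m=(g<30).astype(np.uint8);m[:185]=0;m[265:]=0;m[:,:312]=0;m[:,372:]=0
cn=max(cv2.findContours(m,0,1)[0],key=cv2.contourArea)[:,0]
r=rect(np.array([pix(c,u,v,.012) for u,v in cn]));print("pad mask",r)
def sel(x0,x1,y0,y1,z0,z1):
    k=(W[...,0]>x0)&(W[...,0]<x1)&(W[...,1]>y0)&(W[...,1]<y1)&(W[...,2]>z0)&(W[...,2]<z1); return W[k]
for n,a in dict(all=(.43,.66,-.34,-.19,.02,.06),ledge=(.55,.68,-.34,-.19,.034,.05),floor=(.43,.66,-.34,-.19,.009,.02)).items():
    p=sel(*a);print(n,len(p),np.median(p[:,2]),rect(p))
# inner edges from image, at wall-top height
for u,v,z in ((640,100,.04),(755,98,.04),(755,120,.04),(641,122,.04),(648,308,.027),(752,308,.027)):
    print((u,v),np.round(pix(c,185+u/2.8-.3,175+v/2.8-.3,z),4))
rel(.5013,.2667,.23,112.7)
E
```

```text
pad corners [[ 0.681   0.0162]
 [ 0.666  -0.0907]
 [ 0.5084 -0.069 ]
 [ 0.5247  0.0386]] c [ 0.59503529 -0.02623525]
pad mask (array([595.4, -25. ]), array([105.7, 156.2]), 81.4)
all 1313 0.02804930148171958 (array([ 542.5, -253. ]), array([185.2,  93.7]), 2.1)
ledge 375 0.04012966718373545 (array([ 623.2, -249.4]), array([23. , 92.6]), 3.0)
floor 1726 0.015559990706468296 (array([ 542.3, -247.1]), array([184.4,  82.1]), 2.4)
(640, 100) [ 0.6283 -0.197   0.04  ]
(755, 98) [ 0.632  -0.2958  0.04  ]
(755, 120) [ 0.6129 -0.2958  0.04  ]
(641, 122) [ 0.6093 -0.198   0.04  ]
(648, 308) [ 0.4497 -0.2074  0.027 ]
(752, 308) [ 0.4516 -0.2968  0.027 ]
t 0.1 tcp [0.2148 0.4788 0.2306] head 65.8 tilt [-0.001 -0.001 -1.   ] w 0.0851 F [-0.   0.6  0.1] q6 -0.07 
 offset [-13.93  -3.05   0.03] twist -7.81
```

```bash
python3 -m inch '[{"offset":[-13.93,-3.05,0],"twist":-7.8,"hand":-1},{"offset":[-13.93,-3.05,0],"twist":-7.8,"hand":-1},{"offset":[-13.93,-3.05,0],"twist":-7.8,"hand":-1},{"offset":[-13.93,-3.05,0],"twist":-7.8,"hand":-1},{"offset":[-13.93,-3.05,0],"twist":-7.8,"hand":-1},{"offset":[-13.93,-3.05,0],"twist":-7.8,"hand":-1},{"offset":[-13.93,-3.05,0],"twist":-7.8,"hand":-1},{"offset":[-13.93,-3.05,0],"twist":-7.8,"hand":-1},{"offset":[-13.93,-3.05,0],"twist":-7.8,"hand":-1},{"offset":[-13.93,-3.05,0],"twist":-7.8,"hand":-1}]'
python3 - <<'E'
from h import *
from workcell import arm
rel(.5013,.2667,.1,112.7)
s=arm.get_state();c=arm.capture("wrist");cv2.imwrite("pics/w1.png",c["img"][:,:,::-1])
T=np.eye(4);T[:3,:3]=R.from_quat(s["orientation"]).as_matrix();T[:3,3]=s["ee_pos"]
W=cloud(c,T@c["mount"]).reshape(-1,3);W=W[np.isfinite(W[:,0])]
p=W[(abs(W[:,0]-.5)<.08)&(abs(W[:,1]-.267)<.08)]
for a,b in((.138,.149),(.152,.165),(.14-.07,.14-.06)):
    k=p[(p[:,2]>a)&(p[:,2]<b)]; print(len(k), rect(k) if len(k)>5 else '',np.median(k[:,2]) if len(k) else '')
E
```

```text
time_s: 1.1
ee_pos: [0.5015, 0.2664, 0.2306]
orientation: [-0.196, 0.981, 0.0, -0.001]
force: [-0.4, 1.0, -0.2]
width: 0.0854
grasp_force: 0.0
t 1.1 tcp [0.5015 0.2664 0.2306] head 112.5 tilt [-0.001 -0.    -1.   ] w 0.0854 F [-0.4  1.  -0.2] q6 -1.54 
 offset [-0.    0.01  5.22] twist -0.03
7615 (array([499.8, 266.7]), array([50.2, 60.3]), 22.7) 0.1436854806873571
1281 (array([515.7, 273.5]), array([ 9.1, 39.9]), 22.5) 0.15847265554556567
2105 (array([462.6, 250.8]), array([32.9, 58.3]), 23.2) 0.07928386144735522
```

```bash
python3 -m inch '[{"offset":[0.05,0,2],"twist":0,"hand":-1},{"offset":[0.05,0,3.5],"twist":0,"hand":-1},{"offset":[0.05,0,4.5],"twist":0,"hand":-1},{"offset":[0.05,0,5.2],"twist":0,"hand":-1},{"offset":[0.05,0,5.2],"twist":0,"hand":1},{"offset":[0.05,0,5.2],"twist":0,"hand":1},{"offset":[0.05,0,5.2],"twist":0,"hand":1},{"offset":[0.05,0,5.2],"twist":0,"hand":1},{"offset":[0.05,0,5.2],"twist":0,"hand":1},{"offset":[0.05,0,5.2],"twist":0,"hand":1}]' 60
python3 -m inch '[{"offset":[0,0,0],"twist":0,"hand":1},{"offset":[0,0,-0.3],"twist":0,"hand":1},{"offset":[0,0,-0.8],"twist":0,"hand":1},{"offset":[0,0,-1.4],"twist":0,"hand":1},{"offset":[0,0,-2],"twist":0,"hand":1},{"offset":[0,0,-2.4],"twist":0,"hand":1},{"offset":[0,0,-2.4],"twist":0,"hand":1}]'
python3 -c "
from h import *
rel(.4850,-.0096,.16,81.8)"
```

```text
time_s: 2.15
ee_pos: [0.5005, 0.2668, 0.1022]
orientation: [-0.196, 0.981, 0.0, 0.001]
force: [-1.5, 1.3, 1.5]
width: 0.0598
grasp_force: 65.8
time_s: 2.85
ee_pos: [0.5012, 0.2668, 0.164]
orientation: [-0.196, 0.981, 0.0, 0.002]
force: [0.0, 1.1, -4.5]
width: 0.0592
grasp_force: 65.9
t 2.85 tcp [0.5012 0.2668 0.164 ] head 112.6 tilt [ 0.004  0.002 -1.   ] w 0.0592 F [ 0.   1.1 -4.5] q6 -1.54 
 offset [ 4.85 -9.95  0.14] twist 5.14
```

```bash
python3 -m inch '[{"offset":[0.2,-0.5,0],"twist":0.3,"hand":1},{"offset":[0.7,-1.5,0],"twist":0.8,"hand":1},{"offset":[1.4,-2.8,0],"twist":1.5,"hand":1},{"offset":[2.1,-4.3,0],"twist":2.2,"hand":1},{"offset":[2.8,-5.8,0],"twist":3,"hand":1},{"offset":[3.5,-7.2,0],"twist":3.7,"hand":1},{"offset":[4.1,-8.4,0],"twist":4.4,"hand":1},{"offset":[4.5,-9.3,0],"twist":4.8,"hand":1},{"offset":[4.75,-9.8,0],"twist":5.0,"hand":1},{"offset":[4.85,-9.95,0],"twist":5.15,"hand":1}]'
python3 -m inch '[{"offset":[0,0,0],"twist":0,"hand":1},{"offset":[0,0,0],"twist":0,"hand":1},{"offset":[0,0,0],"twist":0,"hand":1}]'
python3 - <<'E'
from h import *
from workcell import arm
rel(.4850,-.0096,.0995,81.8)
s=arm.get_state();c=arm.capture("wrist")
T=np.eye(4);T[:3,:3]=R.from_quat(s["orientation"]).as_matrix();T[:3,3]=s["ee_pos"]
np.savez("pics/w2.npz",T=T@c["mount"],**c);cv2.imwrite("pics/w2.png",c["img"][:,:,::-1])
t=arm.capture("top");W=cloud(t);p=W[np.isfinite(W[...,0])]
k=p[(abs(p[:,0]-.49)<.1)&(abs(p[:,1])<.1)&(p[:,2]>.16)]
c["img"].shape
E
```

```text
time_s: 3.85
ee_pos: [0.4836, -0.0111, 0.1607]
orientation: [0.074, 0.997, 0.0, -0.001]
force: [-0.1, 1.1, -3.3]
width: 0.0593
grasp_force: 66.2
time_s: 4.15
ee_pos: [0.4841, -0.0089, 0.1612]
orientation: [0.071, 0.997, 0.0, -0.0]
force: [-0.3, 0.1, -3.9]
width: 0.0593
grasp_force: 66.2
t 4.15 tcp [ 0.4841 -0.0089  0.1612] head 81.8 tilt [-0.  0. -1.] w 0.0593 F [-0.3  0.1 -3.9] q6 -1.52 
 offset [-0.04 -0.02  2.47] twist 0.01
```

View pics/w2.png

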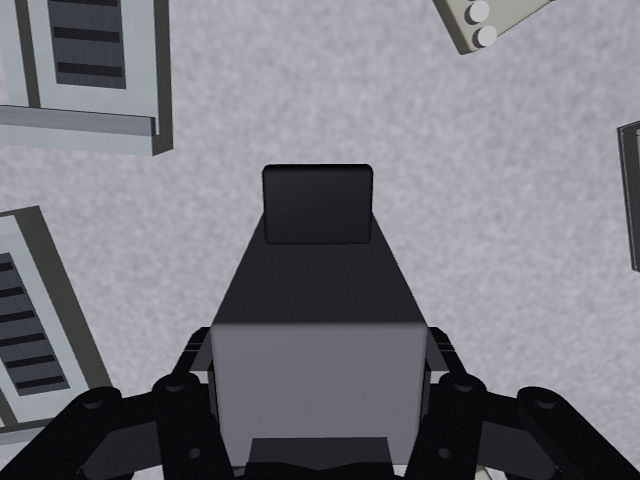

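The wrist view shows the cassette square between the fingers with its rib (318,205) toward the robot. The pad is hidden behind it. Next I lower it with a gap of about 4 mm to the edge.

```bash
python3 -m inch '[{"offset":[-0.12,-0.01,0.5],"twist":0,"hand":1},{"offset":[-0.12,-0.01,1.1],"twist":0,"hand":1},{"offset":[-0.12,-0.01,1.6],"twist":0,"hand":1},{"offset":[-0.12,-0.01,1.95],"twist":0,"hand":1},{"offset":[-0.12,-0.01,2.2],"twist":0,"hand":1},{"offset":[-0.12,-0.01,2.32],"twist":0,"hand":1},{"offset":[-0.12,-0.01,2.42],"twist":0,"hand":1},{"offset":[-0.12,-0.01,2.46],"twist":0,"hand":1},{"offset":[-0.12,-0.01,2.48],"twist":0,"hand":1},{"offset":[-0.12,-0.01,2.5],"twist":0,"hand":1}]'
python3 -c "
from h import *
rel(.4874,-.0100,.0985,81.8)"
```

```text
time_s: 5.25
ee_pos: [0.4872, -0.0106, 0.0991]
orientation: [0.072, 0.997, 0.0, 0.0]
force: [-0.6, -0.4, -3.3]
width: 0.0592
grasp_force: 66.5
t 5.25 tcp [ 0.4872 -0.0106  0.0991] head 81.7 tilt [ 0.001  0.    -1.   ] w 0.0592 F [-0.6 -0.4 -3.3] q6 -1.52 
 offset [-0.    0.02  0.03] twist -0.01
```

```bash
python3 -m inch '[{"offset":[0,0.02,0.03],"twist":0,"hand":1},{"offset":[0,0.02,0.06],"twist":0,"hand":1},{"offset":[0,0.02,0.06],"twist":0,"hand":1}]'
```

```text
time_s: 5.55
ee_pos: [0.4874, -0.0101, 0.0982]
orientation: [0.072, 0.997, 0.0, 0.001]
force: [-1.0, -0.4, 2.2]
width: 0.059
grasp_force: 67.0
```

Contact, as the force turned positive. Now I release and check with the top camera.

```bash
python3 -m inch '[{"offset":[0,0,0],"twist":0,"hand":0.3},{"offset":[0,0,0],"twist":0,"hand":-0.3},{"offset":[0,0,0],"twist":0,"hand":-1},{"offset":[0,0,0],"twist":0,"hand":-1},{"offset":[0,0,0],"twist":0,"hand":-1},{"offset":[0,0,0],"twist":0,"hand":-1},{"offset":[0,0,-0.8],"twist":0,"hand":-1},{"offset":[0,0,-2],"twist":0,"hand":-1},{"offset":[0,0,-3.2],"twist":0,"hand":-1},{"offset":[0,0,-3.6],"twist":0,"hand":-1}]' 40
python3 -m inch '[{"offset":[1.5,0,0],"twist":0,"hand":0},{"offset":[3,0,0],"twist":0,"hand":1},{"offset":[4.3,0,0],"twist":0,"hand":1},{"offset":[4.8,0,0],"twist":0,"hand":1},{"offset":[4.8,0,0],"twist":0,"hand":1}]'
python3 - <<'E'
from h import *
from workcell import arm
rel(.4874,-.0100,.0985,81.8)
for n in("top","scene"):
    t=arm.capture(n)
    W=cloud(t);p=W[np.isfinite(W[...,0])]
    k=p[(abs(p[:,0]-.49)<.06)&(abs(p[:,1]+.01)<.06)&(p[:,2]>.128)&(p[:,2]<.17)]
    print(n,len(k),rect(k))
    if n=="scene": cv2.imwrite("pics/s3.png",cv2.resize(t["img"][180:360,200:460,::-1],(780,540)))
E
```

```text
time_s: 6.55
ee_pos: [0.4883, -0.0101, 0.1906]
orientation: [0.072, 0.997, -0.0, 0.003]
force: [0.4, -0.8, 0.3]
width: 0.0855
grasp_force: 0.0
time_s: 7.05
ee_pos: [0.3674, 0.0074, 0.1867]
orientation: [0.072, 0.997, 0.0, 0.0]
force: [-0.0, -0.6, -0.3]
width: 0.0122
grasp_force: 0.0
t 7.05 tcp [0.3674 0.0074 0.1867] head 81.7 tilt [ 0.  0. -1.] w 0.0122 F [-0.  -0.6 -0.3] q6 -1.51 
 offset [-4.85 -0.    3.53] twist -0.01
top 635 (array([488.8,  -9.7]), array([59.8, 49.9]), 81.9)
scene 442 (array([487.5,  -9.4]), array([60.4, 53.4]), 82.5)
```

View pics/s3.png

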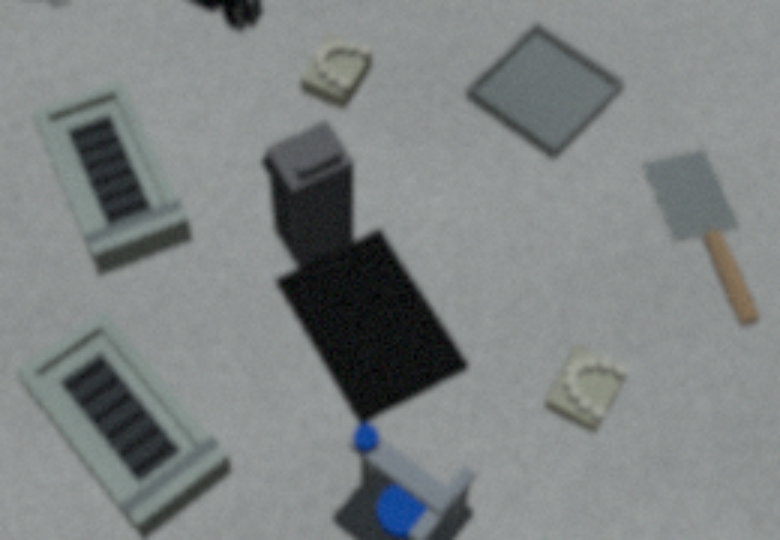

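The scene view shows the cassette standing square at the middle of the pad's near edge (crop 315,200), with the rib toward the robot and the tray empty. Next comes the push at z≈0.12.

```bash
python3 -m inch '[{"offset":[0,0,1],"twist":0,"hand":1},{"offset":[0,0,2],"twist":0,"hand":1},{"offset":[0,0,2.67],"twist":0,"hand":1},{"offset":[-1,0,2.67],"twist":0,"hand":1},{"offset":[-2,0,2.67],"twist":0,"hand":1},{"offset":[-2.7,0,2.67],"twist":0,"hand":1},{"offset":[-3.1,0,2.67],"twist":0,"hand":1},{"offset":[-3.3,0,2.67],"twist":0,"hand":1},{"offset":[-3.5,0,2.67],"twist":0,"hand":1},{"offset":[-3.7,0,2.67],"twist":0,"hand":1}]'
python3 -m inch '[{"offset":[-0.2,0,0],"twist":0,"hand":1},{"offset":[-0.4,0,0],"twist":0,"hand":1},{"offset":[-0.6,0,0],"twist":0,"hand":1},{"offset":[-0.8,0,0],"twist":0,"hand":1},{"offset":[-1,0,0],"twist":0,"hand":1}]'
```

```text
time_s: 8.15
ee_pos: [0.4599, -0.006, 0.1205]
orientation: [0.072, 0.997, 0.0, -0.0]
force: [-1.6, -0.2, 1.2]
width: 0.0002
grasp_force: 0.5
time_s: 8.65
ee_pos: [0.4851, -0.0097, 0.1206]
orientation: [0.072, 0.997, 0.0, 0.0]
force: [-0.9, -0.3, 0.0]
width: 0.0001
grasp_force: 0.4
```

```bash
python3 -m inch '[{"offset":[-0.12,0,0],"twist":0,"hand":1},{"offset":[-0.24,0,0],"twist":0,"hand":1},{"offset":[-0.36,0,0],"twist":0,"hand":1},{"offset":[-0.48,0,0],"twist":0,"hand":1},{"offset":[-0.6,0,0],"twist":0,"hand":1},{"offset":[-0.72,0,0],"twist":0,"hand":1},{"offset":[-0.84,0,0],"twist":0,"hand":1},{"offset":[-0.95,0,0],"twist":0,"hand":1},{"offset":[-0.95,0,0],"twist":0,"hand":1},{"offset":[-0.95,0,0],"twist":0,"hand":1}]'
python3 -m inch '[{"offset":[0,0,-1],"twist":0,"hand":1},{"offset":[1,0,-2],"twist":0,"hand":1},{"offset":[3,0,-3],"twist":0,"hand":-1},{"offset":[5,0,-3.5],"twist":0,"hand":-1},{"offset":[6,0,-3.5],"twist":0,"hand":-1},{"offset":[6,0,-3.5],"twist":0,"hand":-1}]'
python3 - <<'E'
from h import *
from workcell import arm
t=arm.capture("top");np.savez("pics/top4.npz",**t)
cv2.imwrite("pics/t4.png",cv2.resize(t["img"][175:315,240:465,::-1],(787,490)))
W=cloud(t);p=W[np.isfinite(W[...,0])];p=p[(abs(p[:,0]-.59)<.12)&(abs(p[:,1]+.025)<.08)]
k=p[(p[:,2]>.052)&(p[:,2]<.072)];print("top face",len(k),rect(k),np.median(k[:,2]))
k=p[(p[:,2]>.087)&(p[:,2]<.105)];print("rib",len(k),len(k) and (rect(k),np.median(k[:,2])))
E
```

```text
time_s: 9.65
ee_pos: [0.5081, -0.0131, 0.1205]
orientation: [0.072, 0.997, 0.0, -0.0]
force: [0.6, 0.3, 0.5]
width: -0.0001
grasp_force: 0.0
time_s: 10.25
ee_pos: [0.3578, 0.0089, 0.2092]
orientation: [0.072, 0.997, 0.0, 0.002]
force: [0.3, 0.3, 0.2]
width: 0.0579
grasp_force: 0.0
top face 1396 (array([557.4, -19.3]), array([ 60.9, 140. ]), 82.2) 0.06231370774723377
rib 104 ((array([557. , -19.7]), array([43. , 12.1]), 82.0), np.float64(0.09380167288586705))
```

View pics/t4.png

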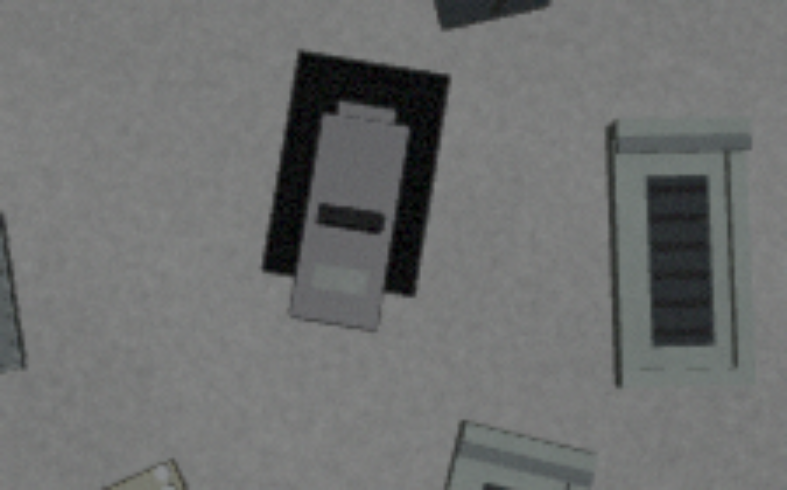

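The top view shows the cassette lying on the pad with the rib up at crop (350,218) and the lip toward the far side (365,110). The foot end hangs slightly over the near edge and the body is level. Next I move above the rib and refine.

```bash
python3 -c "
from h import *
rel(.557,-.0195,.16,82)"
python3 -m inch '[{"offset":[-2,0,0],"twist":0,"hand":-1},{"offset":[-4,0,0],"twist":0,"hand":-1},{"offset":[-6,0,0.5],"twist":0,"hand":-1},{"offset":[-7.4,0,1],"twist":0,"hand":-1},{"offset":[-8,0,1.5],"twist":0,"hand":-1},{"offset":[-8.05,0,2],"twist":0,"hand":-1},{"offset":[-8.05,0,2],"twist":0,"hand":-1},{"offset":[-8.05,0,2],"twist":0,"hand":-1}]'
python3 - <<'E'
from h import *
from workcell import arm
s=arm.get_state();c=arm.capture("wrist");cv2.imwrite("pics/w5.png",c["img"][:,:,::-1])
T=np.eye(4);T[:3,:3]=R.from_quat(s["orientation"]).as_matrix();T[:3,3]=s["ee_pos"]
p=cloud(c,T@c["mount"]).reshape(-1,3);p=p[np.isfinite(p[:,0])];p=p[(abs(p[:,0]-.557)<.06)&(abs(p[:,1]+.02)<.06)]
k=p[(p[:,2]>.09)&(p[:,2]<.099)];print("rib",len(k),rect(k),np.median(k[:,2]))
k=p[(p[:,2]>.057)&(p[:,2]<.066)];print("face",len(k),rect(k),np.median(k[:,2]))
rel(.557,-.0195,.065,82)
E
```

```text
t 10.3 tcp [0.3591 0.0086 0.2089] head 81.8 tilt [ 0.003 -0.    -1.   ] w 0.0657 F [ 0.4  0.  -1. ] q6 -1.51 
 offset [-7.99  0.02  1.98] twist -0.04
time_s: 11.1
ee_pos: [0.5583, -0.0203, 0.158]
orientation: [0.072, 0.997, 0.0, -0.0]
force: [0.5, -0.1, 0.8]
width: 0.0856
grasp_force: 0.0
rib 1849 (array([555.7, -20.1]), array([43.9, 12.2]), 81.7) 0.0935628610374773
face 16507 (array([557.1, -20.3]), array([ 60.2, 129.6]), 81.6) 0.06183613556836853
t 11.15 tcp [ 0.5586 -0.0204  0.1588] head 81.7 tilt [ 0.001 -0.    -1.   ] w 0.0854 F [0.7 0.4 0.7] q6 -1.53 
 offset [0.07 0.03 3.75] twist -0.04
```

```bash
python3 -m inch '[{"offset":[0.1,0,1.2],"twist":0,"hand":-1},{"offset":[0.11,0,2.2],"twist":0,"hand":-1},{"offset":[0.11,0,3],"twist":0,"hand":-1},{"offset":[0.11,0,3.5],"twist":0,"hand":-1},{"offset":[0.11,0,3.75],"twist":0,"hand":0},{"offset":[0.11,0,3.75],"twist":0,"hand":1},{"offset":[0.11,0,3.75],"twist":0,"hand":1},{"offset":[0.11,0,3.75],"twist":0,"hand":1},{"offset":[0.11,0,3.75],"twist":0,"hand":1},{"offset":[0.11,0,3.75],"twist":0,"hand":1}]' 60
python3 -m inch '[{"offset":[0,0,0],"twist":0,"hand":1},{"offset":[0,0,-0.2],"twist":0,"hand":1},{"offset":[0,0,-0.6],"twist":0,"hand":1},{"offset":[0,0,-1],"twist":0,"hand":1},{"offset":[0,0,-1.4],"twist":0,"hand":1},{"offset":[0,0,-1.8],"twist":0,"hand":1},{"offset":[0,0,-2],"twist":0,"hand":1},{"offset":[0,0,-2],"twist":0,"hand":1}]'
python3 -c "
from h import *
rel(.5,-.24,.14,92.3)"
```

```text
time_s: 12.15
ee_pos: [0.557, -0.0204, 0.0659]
orientation: [0.072, 0.997, -0.0, 0.001]
force: [-1.2, -0.9, 5.9]
width: 0.0424
grasp_force: 62.3
time_s: 12.95
ee_pos: [0.5567, -0.0201, 0.1155]
orientation: [0.072, 0.997, 0.0, 0.001]
force: [0.1, 0.7, -3.8]
width: 0.0425
grasp_force: 61.6
t 12.95 tcp [ 0.5567 -0.0201  0.1155] head 81.7 tilt [ 0.002 -0.    -1.   ] w 0.0425 F [ 0.1  0.7 -3.8] q6 -1.53 
 offset [ 0.98 -9.03 -0.98] twist -1.76
```

```bash
python3 -m inch '[{"offset":[0,-0.3,-0.3],"twist":-0.2,"hand":1},{"offset":[-0.1,-0.9,-0.8],"twist":-0.5,"hand":1},{"offset":[-0.1,-1.7,-1.3],"twist":-0.8,"hand":1},{"offset":[-0.1,-2.6,-1.7],"twist":-1.1,"hand":1},{"offset":[-0.1,-3.4,-1.8],"twist":-1.4,"hand":1},{"offset":[-0.1,-4,-1.8],"twist":-1.6,"hand":1},{"offset":[-0.1,-4.3,-1.8],"twist":-1.76,"hand":1},{"offset":[-0.1,-4.4,-1.8],"twist":-1.76,"hand":1},{"offset":[-0.1,-4.4,-1.8],"twist":-1.76,"hand":1},{"offset":[-0.1,-4.4,-1.8],"twist":-1.76,"hand":1}]'
python3 - <<'E'
from h import *
from workcell import arm
s=arm.get_state();c=arm.capture("wrist");cv2.imwrite("pics/w6.png",c["img"][:,:,::-1])
T=np.eye(4);T[:3,:3]=R.from_quat(s["orientation"]).as_matrix();T[:3,3]=s["ee_pos"];T=T@c["mount"]
np.savez("pics/w6.npz",T=T,**c);rel(.5,-.24,.14,92.3)
p=cloud(c,T).reshape(-1,3);p=p[np.isfinite(p[:,0])]
q=p[(p[:,0]>.4)&(p[:,0]<.66)&(p[:,1]<-.19)&(p[:,1]>-.35)]
for a,b in((.022,.032),(.036,.045),(.01,.02)):
    k=q[(q[:,2]>a)&(q[:,2]<b)];print(a,len(k),len(k)>9 and (rect(k),k.min(0),k.max(0)))
q=p[(abs(p[:,0]-.555)<.1)&(abs(p[:,1]+.13)<.06)&(p[:,2]>.08)]
d=np.histogram(q[:,2],20);print(d)
E
```

```text
time_s: 13.95
ee_pos: [0.5428, -0.1288, 0.159]
orientation: [-0.02, 1.0, 0.0, -0.0]
force: [-0.6, -0.2, -4.2]
width: 0.043
grasp_force: 61.7
t 14.0 tcp [ 0.5428 -0.1287  0.1591] head 92.3 tilt [-0.  0. -1.] w 0.0428 F [ 0.7  0.5 -4.4] q6 -1.91 
 offset [ 1.89 -4.38  0.76] twist 0.0
0.022 12929 ((array([ 541.1, -253.7]), array([184.7,  93.5]), 2.3), array([ 0.44711797, -0.30369349,  0.02200787]), array([ 0.63155238, -0.20367304,  0.03191422]))
0.036 4138 ((array([ 622.1, -250.3]), array([25. , 92.8]), 2.0), array([ 0.60804319, -0.29685829,  0.03600509]), array([ 0.63560173, -0.20364168,  0.04220834]))
0.01 22487 ((array([ 541.2, -247.9]), array([185.2,  82.2]), 2.4), array([ 0.44699317, -0.29204273,  0.01000221]), array([ 0.63206823, -0.20361514,  0.01999592]))
(array([  130,   192,   203,   151,   211,   245,  5669, 33529,  1351,
        1993,  2305,  6341,  1372,  1930,  2719,  7884,  7823,  5185,
        9278,  3738]), array([0.10650585, 0.11335118, 0.12019652, 0.12704185, 0.13388719,
       0.14073252, 0.14757786, 0.15442319, 0.16126853, 0.16811386,
       0.1749592 , 0.18180454, 0.18864987, 0.19549521, 0.20234054,
       0.20918588, 0.21603121, 0.22287655, 0.22972188, 0.23656722,
       0.24341255]))
```

View pics/w6.png

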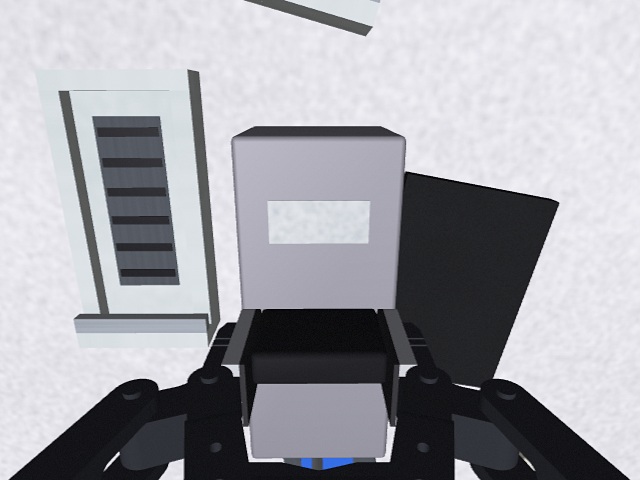

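The wrist view shows the whole bay at left (near wall at row 80, ledge at row 325), the cassette level in the grip with its foot edge at row 135, and nothing else near. Next I get the cassette pose relative to the tool.

```bash
python3 - <<'E'
from h import *
z=np.load("pics/w6.npz");c=dict(z);W=cloud(c,c["T"])
m=np.zeros((480,640),bool);m[130:305,225:412]=True
p=W[m];p=p[np.isfinite(p[:,0])];f=p[(p[:,2]>.148)&(p[:,2]<.162)]
A=np.c_[f[:,:2]-f[:,:2].mean(0),np.ones(len(f))];co=np.linalg.lstsq(A,f[:,2],rcond=None)[0]
print("slopes deg",np.degrees(co[:2]),"z",co[2],rect(f),"foot x",np.percentile(f[:,0],.5))
b,yaw=np.array([.5415,-.2535]),np.radians(2.3);u=np.array([np.cos(yaw),np.sin(yaw)])
for xt in(-20,): print(b+u*xt/1000)
E
```

```text
slopes deg [ 0.15857913 -0.49065711] z 0.15520582429444063 (array([ 504. , -129.5]), array([64.1, 60.2]), 2.1) foot x 0.4717279192027361
[ 0.52151611 -0.25430264]
```

```bash
python3 -c "
from h import *
rel(.5225,-.255,.115,92.3)"
python3 -m inch '[{"offset":[0.1,-0.4,0],"twist":0,"hand":1},{"offset":[0.3,-1.1,0],"twist":0,"hand":1},{"offset":[0.5,-2,0],"twist":0,"hand":1},{"offset":[0.7,-3,0],"twist":0,"hand":1},{"offset":[0.9,-4,0.2],"twist":0,"hand":1},{"offset":[1,-4.7,0.6],"twist":0,"hand":1},{"offset":[1,-5,1.1],"twist":0,"hand":1},{"offset":[1.01,-5.02,1.6],"twist":0,"hand":1},{"offset":[1.01,-5.02,1.76],"twist":0,"hand":1},{"offset":[1.01,-5.02,1.76],"twist":0,"hand":1}]'
python3 -c "
from h import *
rel(.5225,-.255,.083,92.3)"
```

```text
t 14.0 tcp [ 0.5428 -0.1287  0.1591] head 92.3 tilt [-0.  0. -1.] w 0.0428 F [ 0.7  0.5 -4.4] q6 -1.91 
 offset [ 1.02 -5.01  1.76] twist 0.0
time_s: 15.0
ee_pos: [0.5223, -0.2544, 0.1138]
orientation: [-0.021, 1.0, 0.001, -0.001]
force: [0.6, 0.6, -4.3]
width: 0.0432
grasp_force: 61.9
t 15.0 tcp [ 0.5223 -0.2544  0.1138] head 92.4 tilt [-0.002  0.002 -1.   ] w 0.0432 F [ 0.6  0.6 -4.3] q6 -2.13 
 offset [-0.01 -0.03  1.23] twist 0.01
```

```bash
python3 -m inch '[{"offset":[-0.01,-0.02,0.25],"twist":0,"hand":1},{"offset":[-0.01,-0.02,0.5],"twist":0,"hand":1},{"offset":[-0.01,-0.02,0.75],"twist":0,"hand":1},{"offset":[-0.01,-0.02,0.95],"twist":0,"hand":1},{"offset":[-0.01,-0.02,1.1],"twist":0,"hand":1},{"offset":[-0.01,-0.02,1.2],"twist":0,"hand":1},{"offset":[-0.01,-0.02,1.2],"twist":0,"hand":1}]'
python3 -m inch '[{"offset":[0,0,0.03],"twist":0,"hand":1},{"offset":[0,0,0.06],"twist":0,"hand":1},{"offset":[0,0,0.06],"twist":0,"hand":1}]' 25
python3 - <<'E'
from h import *
from workcell import arm
rel(.5225,-.255,.083,92.3)
c=arm.capture("scene");cv2.imwrite("pics/s7.png",cv2.resize(c["img"][240:380,160:320,::-1],(640,560),interpolation=cv2.INTER_CUBIC))
E
```

```text
time_s: 15.7
ee_pos: [0.5227, -0.2561, 0.0849]
orientation: [-0.02, 1.0, 0.0, -0.0]
force: [-1.3, -0.1, -4.5]
width: 0.0426
grasp_force: 62.0
time_s: 16.0
ee_pos: [0.5229, -0.2562, 0.0838]
orientation: [-0.02, 1.0, 0.0, 0.0]
force: [-0.8, -0.2, -3.9]
width: 0.0431
grasp_force: 62.0
t 16.0 tcp [ 0.5229 -0.2562  0.0838] head 92.3 tilt [ 0.  0. -1.] w 0.0431 F [-0.8 -0.2 -3.9] q6 -2.13 
 offset [0.01 0.05 0.03] twist -0.0
```

View pics/s7.png

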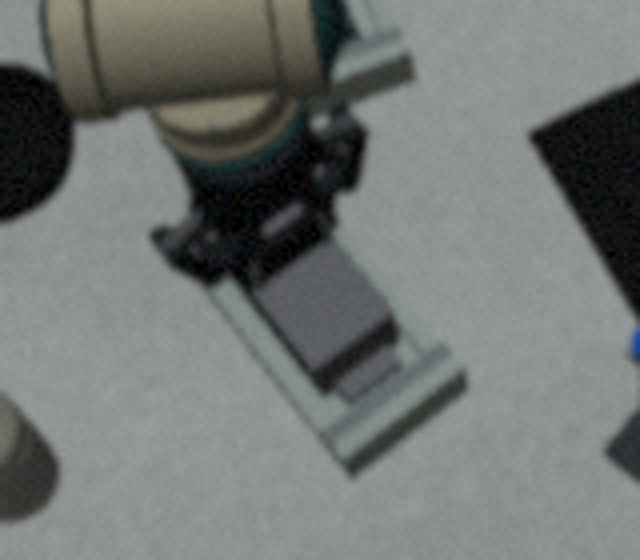

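The scene crop shows the lip (368,372) just short of the ledge (400,400), central between the side walls. Next I lower onto the near wall with a weak grip.

```bash
python3 -m inch '[{"offset":[0,0.04,0.04],"twist":0,"hand":1},{"offset":[0,0.04,0.08],"twist":0,"hand":1},{"offset":[0,0.04,0.12],"twist":0,"hand":1},{"offset":[0,0.04,0.16],"twist":0,"hand":1},{"offset":[0,0.04,0.16],"twist":0,"hand":1}]' 20
```

```text
time_s: 16.55
ee_pos: [0.5232, -0.2552, 0.0804]
orientation: [-0.02, 1.0, -0.0, 0.0]
force: [0.3, 1.5, 0.3]
width: 0.0427
grasp_force: 62.5
```

```bash
python3 -m inch '[{"offset":[0,0,0],"twist":0,"hand":0.9},{"offset":[0,0,0],"twist":0,"hand":0.9}]' 20
```

```text
time_s: 16.75
ee_pos: [0.5232, -0.2552, 0.0803]
orientation: [-0.02, 1.0, -0.0, 0.001]
force: [1.9, 1.7, 0.9]
width: 0.0431
grasp_force: 62.5
```

```bash
python3 -m inch '[{"offset":[-0.05,0,0.05],"twist":0,"hand":0.9},{"offset":[-0.1,0,0.09],"twist":0,"hand":0.9},{"offset":[-0.15,0,0.13],"twist":0,"hand":0.9},{"offset":[-0.15,0,0.13],"twist":0,"hand":0.9}]' 20
python3 - <<'E'
from h import *
from workcell import arm
s=arm.get_state();c=arm.capture("wrist");M=R.from_quat(s["orientation"]).as_matrix()
T=np.eye(4);T[:3,:3]=M;T[:3,3]=s["ee_pos"];T=T@c["mount"];W=cloud(c,T)
m=np.zeros((480,640),bool);m[150:295,240:395]=True
p=W[m];p=p[np.isfinite(p[:,0])];f=p[abs(p[:,2]-np.median(p[:,2]))<.015]
A=np.c_[f[:,:2]-f[:,:2].mean(0),np.ones(len(f))];co=np.linalg.lstsq(A,f[:,2],rcond=None)[0];print("slopes deg",np.degrees(co[:2]),co[2],s["ee_pos"],s["force"])
E
```

```text
time_s: 17.15
ee_pos: [0.5268, -0.2554, 0.0769]
orientation: [-0.02, 1.0, -0.0, 0.0]
force: [0.1, -0.4, 5.2]
width: 0.0428
grasp_force: 63.3
slopes deg [-3.41720388 -0.28995952] 0.07544819395370546 [ 0.5268395  -0.25538669  0.07685472] [ 0.09920032 -0.42359421  5.23021292]
```

```bash
cat > tilt.py <<'E'
from h import *
from workcell import arm
s=arm.get_state();c=arm.capture("wrist");M=R.from_quat(s["orientation"]).as_matrix()
T=np.eye(4);T[:3,:3]=M;T[:3,3]=s["ee_pos"];T=T@c["mount"];W=cloud(c,T)
m=np.zeros((480,640),bool);m[150:295,240:395]=True
p=W[m];p=p[np.isfinite(p[:,0])];f=p[abs(p[:,2]-np.median(p[:,2]))<.015]
A=np.c_[f[:,:2]-f[:,:2].mean(0),np.ones(len(f))];co=np.linalg.lstsq(A,f[:,2],rcond=None)[0]
m[90:295]=True;m[:,220:420]=True;p=W[m];p=p[np.isfinite(p[:,0])&(abs(p[:,2]-.077)<.012)]
b,yaw=np.array([.5415,-.2535]),np.radians(2.3);u=np.array([np.cos(yaw),np.sin(yaw)]);q=p[:,:2]-b;L=q@u*1000;V=q@np.array([-u[1],u[0]])*1000
print("slopes deg",np.degrees(co[:2]),"foot face bay-x",np.percentile(L,.5).round(1),"y",np.percentile(V,[1,99]).round(1),s["ee_pos"].round(4),s["force"].round(1),"tcp bay-x",((s["ee_pos"][:2]-b)@u*1000).round(1))
cv2.imwrite("pics/wt.png",c["img"][:,:,::-1])
E
python3 -m inch '[{"offset":[-0.03,0,0.03],"twist":0,"hand":0.9},{"offset":[-0.07,0,0.07],"twist":0,"hand":0.9},{"offset":[-0.07,0,0.07],"twist":0,"hand":0.9}]' 20
python3 tilt.py
```

```text
time_s: 17.5
ee_pos: [0.5287, -0.2553, 0.0751]
orientation: [-0.02, 1.0, -0.0, 0.001]
force: [1.4, -0.7, 4.2]
width: 0.0429
grasp_force: 63.3
slopes deg [-4.92266997 -0.36272794] foot face bay-x -86.1 y [-29.5  28.7] [ 0.5287 -0.2553  0.0751] [ 1.4 -0.7  4.2] tcp bay-x -12.9
```

```bash
python3 -m inch '[{"offset":[-0.08,0,0],"twist":0,"hand":0.9},{"offset":[-0.16,0,0],"twist":0,"hand":0.9},{"offset":[-0.24,0,0],"twist":0,"hand":0.9},{"offset":[-0.32,0,0],"twist":0,"hand":0.9},{"offset":[-0.4,0,0],"twist":0,"hand":0.9},{"offset":[-0.48,0,0],"twist":0,"hand":0.9},{"offset":[-0.52,0,0],"twist":0,"hand":0.9},{"offset":[-0.52,0,0],"twist":0,"hand":0.9}]' 20
python3 tilt.py
```

```text
time_s: 18.35
ee_pos: [0.541, -0.2539, 0.0735]
orientation: [-0.02, 1.0, 0.001, -0.001]
force: [-0.2, -0.3, -4.3]
width: 0.0428
grasp_force: 62.4
slopes deg [-4.16273341 -0.16008614] foot face bay-x -73.2 y [-28.6  29.8] [ 0.541  -0.2539  0.0735] [-0.2 -0.3 -4.3] tcp bay-x -0.5
```

The cassette is hooked: tilt 4.2°, lip tip about 78 mm in (under the ledge), foot clear of the near wall. Next I swing it down.

```bash
python3 -m inch '[{"offset":[0.02,-0.02,0.03],"twist":0,"hand":0.9},{"offset":[0.06,-0.03,0.06],"twist":0,"hand":0.9},{"offset":[0.1,-0.03,0.1],"twist":0,"hand":0.9},{"offset":[0.14,-0.03,0.13],"twist":0,"hand":0.9},{"offset":[0.18,-0.03,0.16],"twist":0,"hand":0.9},{"offset":[0.2,-0.03,0.18],"twist":0,"hand":0.9},{"offset":[0.2,-0.03,0.2],"twist":0,"hand":0.9},{"offset":[0.2,-0.03,0.2],"twist":0,"hand":0.9}]' 20
python3 tilt.py
```

```text
time_s: 19.2
ee_pos: [0.5368, -0.2557, 0.071]
orientation: [-0.02, 1.0, -0.0, 0.001]
force: [0.2, 2.0, 5.2]
width: 0.0428
grasp_force: 63.5
slopes deg [-2.23681307 -0.17036429] foot face bay-x -76.4 y [-30.2  28.3] [ 0.5368 -0.2557  0.071 ] [0.2 2.  5.2] tcp bay-x -4.8
```

```bash
python3 -m inch '[{"offset":[0.02,0.02,0.03],"twist":0,"hand":0.9},{"offset":[0.04,0.04,0.06],"twist":0,"hand":0.9},{"offset":[0.06,0.04,0.1],"twist":0,"hand":0.9},{"offset":[0.08,0.04,0.14],"twist":0,"hand":0.9},{"offset":[0.08,0.04,0.18],"twist":0,"hand":0.9},{"offset":[0.08,0.04,0.2],"twist":0,"hand":0.9},{"offset":[0.08,0.04,0.2],"twist":0,"hand":0.9}]' 20
python3 tilt.py
```

```text
time_s: 19.95
ee_pos: [0.534, -0.2558, 0.0685]
orientation: [-0.02, 1.0, -0.001, 0.0]
force: [-9.9, 2.2, 20.1]
width: 0.0429
grasp_force: 65.3
slopes deg [-0.10336106 -0.04639428] foot face bay-x -77.1 y [-31.1  29.6] [ 0.534  -0.2558  0.0685] [-9.9  2.2 20.1] tcp bay-x -7.6
```

Flat (0.1°), foot at -77 mm, within the walls. Next I ease off, release, retreat and check.

```bash
python3 -m inch '[{"offset":[-0.03,0.03,-0.12],"twist":0,"hand":0.9},{"offset":[-0.03,0.03,-0.12],"twist":0,"hand":0.3},{"offset":[-0.03,0.03,-0.12],"twist":0,"hand":-0.2},{"offset":[-0.03,0.03,-0.12],"twist":0,"hand":-0.6},{"offset":[-0.03,0.03,-0.12],"twist":0,"hand":-1},{"offset":[-0.03,0.03,-0.12],"twist":0,"hand":-1},{"offset":[0,0,-0.6],"twist":0,"hand":-1},{"offset":[0,0,-1.5],"twist":0,"hand":-1},{"offset":[0,0,-3],"twist":0,"hand":-1},{"offset":[0,0,-4.5],"twist":0,"hand":-1}]'
python3 -m inch '[{"offset":[2,0,-1],"twist":0,"hand":-1},{"offset":[4,2,-2],"twist":0,"hand":-1},{"offset":[5,4,-2],"twist":0,"hand":-1},{"offset":[5,6,-2],"twist":0,"hand":-1},{"offset":[5,6,-2],"twist":0,"hand":-1},{"offset":[5,6,-2],"twist":0,"hand":-1}]'
python3 - <<'E'
from h import *
from workcell import arm
s=arm.get_state();print(s["time_s"],s["ee_pos"],s["width"])
t=arm.capture("top");c=arm.capture("scene")
W=cloud(t);p=W[np.isfinite(W[...,0])];p=p[(abs(p[:,0]-.54)<.12)&(abs(p[:,1]+.253)<.08)]
b,yaw=np.array([.542,-.2533]),np.radians(2.3);u=np.array([np.cos(yaw),np.sin(yaw)]);v=np.array([-u[1],u[0]])
k=p[(p[:,2]>.055)&(p[:,2]<.075)];q=k[:,:2]-b
A=np.c_[q,np.ones(len(q))];co=np.linalg.lstsq(A,k[:,2],rcond=None)[0]
print(rect(k),np.median(k[:,2]),"bay x",np.percentile(q@u*1000,[1,99]),"y",np.percentile(q@v*1000,[1,99]),"slope",np.degrees(co[:2]))
a=cv2.resize(t["img"][120:320,180:500,::-1],(800,500));d=0
cv2.imwrite("pics/t9.png",a);cv2.imwrite("pics/s9.png",cv2.resize(c["img"][190:370,180:440,::-1],(780,540),interpolation=cv2.INTER_CUBIC))
E
```

```text
time_s: 21.0
ee_pos: [0.5339, -0.2543, 0.179]
orientation: [-0.02, 1.0, 0.0, -0.0]
force: [1.0, -0.9, -0.0]
width: 0.0857
grasp_force: 0.0
time_s: 21.6
ee_pos: [0.4029, -0.1072, 0.2291]
orientation: [-0.022, 1.0, -0.0, 0.002]
force: [-0.7, 0.3, 0.9]
width: 0.0853
grasp_force: 0.0
21.6 [ 0.40285828 -0.10721523  0.22913778] 0.0853318981307343
(array([ 534.4, -252.7]), array([139.5,  61.7]), 2.2) 0.06514651094250024 bay x [-76.76813132  61.11335562] y [-28.97836249  30.39581475] slope [-0.00249901 -1.06425794]
```

View pics/s9.png

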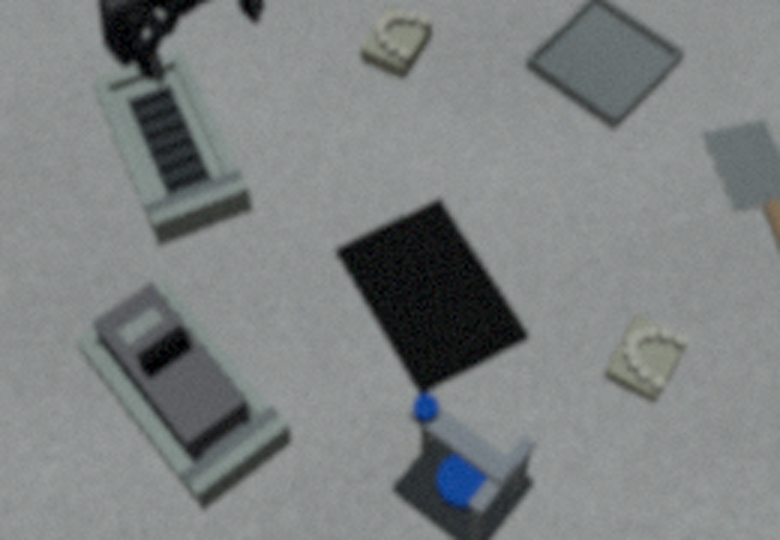

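The scene view shows the cassette flat in the right-hand bay with its lip under the ledge (240,430) and the rib up. The bystanders are where they were and the robot is clear. The top of the cassette measures z=0.065, which means it sits on the floor.

```bash
python3 -c "
from workcell import arm
print(arm.sign_off())"
```

```text
the job is handed in; nothing more can be done
None
```

The cassette was stood at the pad edge, pushed over, then hooked at about 4–5° tilt and swung down; it lies flat in the bay, lip about 8 mm under the ledge, and the job was handed in at about 22 s (verdict not shown).

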